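# Pack the friction test kit in layers

### The arm

A 6-joint arm with a two-finger parallel gripper is mounted at the origin on a cart in front of the work surface, level with it; the furniture and walls round the work are solid. World frame = base frame: x ahead of the robot, y to its left, z up, the work surface at z = 0. Lengths are in m, angles in degrees, forces in N, time in s.
With the tool pointing down it reaches from about 0.375 to 0.9 m from the base axis. Payload 3.1 kg.
Tool frame: the origin (TCP) lies at the very end of the fingers, on their centre line; the grasp point (between the pads) lies 19 mm behind it; z points along the fingers, y is the line along which they close (so a half turn about z gives the same grasp; the last joint's range is limited). The gripper opens to 87 mm and grips with 3 to 60 N. Pads are 19 mm wide; open, the fingers measure 117 mm over their backs; the gripper's body (75 mm by 190 mm) begins 51 mm behind the grasp point.
Start: joints at [60.533, 30.224, 82.088, -0, 67.689, -10.227], TCP at [0.206, 0.59, 0.223] pointing down, gripper open.
Joint ranges: [-176.69, 176.69], [-43.24, 126.21], [12.49, 139.97], [-82, 262], [0, 151.66], [-163.58, 163.58]. Speed limits (degrees/s): [159.86, 159.86, 180, 180, 180, 180].

### API

Orientations are given as a 3x3 rotation matrix whose columns are the frame's x, y, z axes.
In Python, from rig import * gives the robot as it stands.
- The arm moves only by the tool jog_arm, never from a script. Its arguments are lists of equal length, an entry for each row: "delta_pos": the shift along the world's x, y, z in cm, a list of three; "turn": the turn about the world's z in degrees; "grip": the closure, from 0 (fully open) to 1 (shut). In form: {"delta_pos": [[x, y, z], ...], "turn": [turn, ...], "grip": [grip, ...]}. A call has 1 to 12 rows; each row is the pose to reach, as a shift and turn from the pose commanded when the call began; what a row does not reach only later rows make up. A row lasts 1/8 s, in which the tool goes at most 62.5 mm and 10.7 degrees, less where a joint would pass 70% of its speed; a pose out of reach is approached as far as the arm can. A call with a gripper value outside its range is refused whole. The fingers move at their own pace and stop on an object; the grip force is fixed at half the most. Time passes only in rows, so rows that repeat a pose let the fingers close. It gives the time, the measured TCP pose, the force, the opening and the grip force at its end, in the units of the state.
- read_state(): the state, without advancing time (a new reading comes with each control period).
- capture(name): name is "side" or "top"; returns a dict with "color" (384x512x3 uint8, blue, green, red), "fovy" (degrees; the focal length in pixels is half the picture's height over the tangent of half this angle, whatever the lens; pixels are square), "cx", "cy" (the principal point, pixels), "camera_from_world" (4x4, takes a point from world to camera coordinates). Camera axes: x right, y up, looking along -z (the intrinsics and any distortion apply to the point x, -y, -z); pixel columns grow to the right and rows downward; lengths in m; the calibration is good to about 2 mm. A picture is of the moment at which its call begins. There is no depth.
- hand_in(): hands the job in; it is judged then, once.
The state is a dict: "time_s": time; "joint_positions": joint angles; "qvel": joint speeds; "tau": joint torques, N m; "position": TCP position; "tcp_rot": TCP orientation; "force": force on the tool from outside, world axes, zero at the start; "moment": the same for the moment, N m; "opening": opening from 0.0 (shut) to 1.0 (fully open); "grasp_force": force on a finger pad.
Only numpy, scipy, OpenCV 4.12 (cv2) and the standard library are available. Lean on these libraries where they do the work, as an engineer would, in place of code of your own. Each camera call takes 0.05 s, during which the arm holds its last target. There are 200 camera calls.

### The job

Pack the friction test kit into the open grey tote in layers: first lay the roll of film on its side on the bottom (either way round), then put the metal divider plate in over it so that it lies flat on the tote's two ledges with its carrying bar up, and last set the friction sled on the divider, flat and with its knob up, beside the carrying bar. Let go of each piece before fetching the next, and leave the stapler and the mug where they are.

Things in the scene. Friction and masses are not known exactly. Their poses are not given: they have to be found in the camera images.
- tote: open grey plastic tote, fixed to the worktop (left or middle), outside 170 (x) x 200 (y) x 80 (z) mm. Origin: centre of its underside; z up. Inside 160 (x) x 190 (y), floor top at z = 5, rim at z = 80. Along each short end (y = +-95) a ledge juts 16 mm in from the wall over the whole width in x, its top at z = 65; 158 mm are free between the ledges.
- divider: dark steel plate 150 (x) x 180 (y) x 5 mm, loose, 0.25 kg, flat on the worktop. Origin: centre of its underside; z up. Over its middle a carrying bar along x: 80 long, 12 wide (y), z = 25 to 35, on two posts 12 wide at x = +-36. Same after half a turn. In the tote it has 5 mm play on every side, its underside on the ledges at the tote's z = 65. May swap places with the tote.
- film_roll: pale grey roll of laminate film lying on its side on the worktop, 55 mm diameter, 120 mm long along its own y axis, loose, 0.12 kg. Origin: on its lower side at mid length as it first lies (z up at the start); it can roll.
- roll_center (a point): centre of the film roll: on its axis at mid length, 27.5 mm above what it lies on; y along the roll
- sled: friction sled: square pale metal block 63 (x) x 63 (y) mm, 12 high, with a round upright knob (14 mm diameter, from z = 12 to z = 24) at its middle and a small hook at its -y side, loose, 0.2 kg. Origin: on the underside, 8 mm from the middle of the block towards the hook, so the block spans y = -24 to +39 and the hook reaches to y = -40; z up.
- sled_knob (a point): top centre of the sled's knob, 24 mm above its underside; axes as the sled's
- stapler: red stapler on black base, 34 x 136 x 46 mm, bystander. Origin: centre of its underside
- mug: spotted white mug, 92 mm diameter, 127 mm over its handle, 93 high, bystander at the left. Origin: centre of its underside

How it is judged:
By the outcome, as a careful person would: the job done as asked, in the order asked, and still so for the second after the job is handed in, with the robot touching nothing.
It also fails if it takes over 72 s, if anything falls off the work surface, if the arm or the gripper's body presses on something with over 40 N, if the wrist force passes 120 N, or if a joint passes its speed limit or range.

## Working session

There is one attempt and no reset: what is moved stays moved. The work goes in short steps, Python scripts to look and compute and a tool call to move; the robot and the scene stay as the last step left them, time stands still between calls to the robot, and variables do not carry over. Pictures are saved under pics/ and viewed, at most 10 in all, crops included, and the job is handed in when it is done.

Besides the shell and the picture viewer there is one more tool, called after ">>>" as a command line: name --pt "numbers of a row" for each row, then --argument value for the rest. jog_arm: Moves the arm, as the interface text tells. Its arguments: {"type":"object","properties":{"delta_pos":{"type":"array"},"turn":{"type":"array"},"grip":{"type":"array"}},"required":["delta_pos","turn","grip"]}

```bash
mkdir -p pics; ls
cat > h.py <<'E'
from rig import *
import numpy as np, cv2
def grab(n):
    c=capture(n); np.savez(f'{n}.npz',**{k:c[k] for k in c}); return c
def ld(n): return dict(np.load(f'{n}.npz'))
E
python3 - <<'E'
from h import *
for n in('top','side'):
    c=grab(n); cv2.imwrite(f'pics/{n}0.png',c['color']); print(n,list(c),c['fovy'],c['cx'],c['cy'],np.round(c['camera_from_world'],3).tolist())
s=read_state(); print(s)
E
```

```text
pics
top ['color', 'fovy', 'cx', 'cy', 'camera_from_world'] 49.0887521262894 260.8040663179961 188.14985092001373 [[-0.009, -1.0, -0.0, 0.128], [0.991, -0.009, 0.133, -0.589], [-0.133, 0.001, 0.991, -1.336], [0.0, 0.0, 0.0, 1.0]]
side ['color', 'fovy', 'cx', 'cy', 'camera_from_world'] 43.73857779432107 244.68238772060886 185.97737671384152 [[-0.668, -0.744, 0.012, 0.486], [0.461, -0.401, 0.791, -0.254], [-0.584, 0.534, 0.611, -1.64], [0.0, 0.0, 0.0, 1.0]]
{'time_s': 0.1, 'joint_positions': array([ 6.05342629e+01,  3.02750543e+01,  8.21488478e+01, -1.99581685e-03,
        6.76917619e+01, -1.02289029e+01]), 'qvel': array([ 0.00723443, -0.23957735, -0.20983486, -0.04297953, -0.07200128,
        0.02769218]), 'tau': array([-3.36757203e-04, -4.40985310e+01, -1.77150983e+01,  6.34569791e-02,
        5.35036891e-02, -5.11703115e-05]), 'position': array([0.20558315, 0.58950877, 0.22165544]), 'tcp_rot': array([[-9.44168963e-01,  3.29460223e-01, -9.64954318e-04],
       [ 3.29461474e-01,  9.44167354e-01, -1.77344710e-03],
       [ 3.26798089e-04, -1.99234898e-03, -9.99997962e-01]]), 'force': array([ 0.60788847, -0.49649714, -0.16452989]), 'moment': array([ 0.02032579, -0.01667081,  0.01638628]), 'grasp_force': 0.0, 'opening': 1.002416475722254}
```

View pics/top0.png

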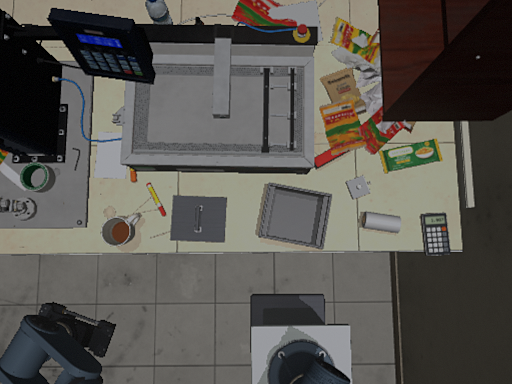

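View pics/side0.png

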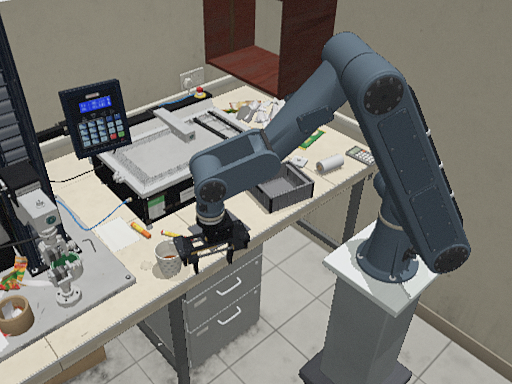

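The top view shows the mug (118,230), divider (198,218), tote (294,214), sled (358,187), roll (380,220) and stapler (~330,157). The side view shows the arm hiding the divider, with the tote at (283,187) and the roll at (330,163).

```bash
cat >> h.py <<'E'
def ray(c,u,v):
    f=192/np.tan(np.radians(float(c['fovy'])/2)); M=c['camera_from_world']; R=M[:3,:3]
    d=R.T@np.array([(u-c['cx'])/f,-(v-c['cy'])/f,-1.]); return -R.T@M[:3,3],d
def onz(c,u,v,z):
    o,d=ray(c,u,v); return o+d*(z-o[2])/d[2]
def proj(c,p):
    f=192/np.tan(np.radians(float(c['fovy'])/2)); q=c['camera_from_world'][:3,:3]@np.asarray(p,float)+c['camera_from_world'][:3,3]
    return np.array([c['cx']+f*q[0]/-q[2],c['cy']-f*q[1]/-q[2]])
E
python3 - <<'E'
from h import *
t=ld('top');s=ld('side')
a=cv2.resize(t['color'][165:260,160:450],None,fx=2.75,fy=2.75,interpolation=cv2.INTER_CUBIC)
b=cv2.resize(s['color'][130:225,230:390],None,fx=3.4,fy=3.4,interpolation=cv2.INTER_CUBIC)
im=np.zeros((a.shape[0]+b.shape[0],800,3),np.uint8); im[:a.shape[0],:a.shape[1]]=a[:,:800]; im[a.shape[0]:,:b.shape[1]]=b
cv2.imwrite('pics/crop0.png',im)
for n,p,z in [('divc',(198,218),.005),('tote',(294,214),.08),('sled',(358,187),.012),('roll',(380,220),.0275),('stapler',(330,157),.04),('calc',(435,233),.01),('edge',(330,251),0),('cab',(390,120),.3)]: print(n,np.round(onz(t,*p,z),3))
print('tcp top',proj(t,read_state()['position']),'side',proj(s,read_state()['position']))
hsv=cv2.cvtColor(t['color'],cv2.COLOR_BGR2HSV)
for p in [(185,230),(294,214),(353,182),(380,220),(340,235),(230,200),(265,190)]: print(p,hsv[p[1],p[0]])
E
```

```text
divc [0.497 0.332 0.005]
tote [0.502 0.019 0.08 ]
sled [ 0.595 -0.202  0.012]
roll [ 0.483 -0.265  0.028]
stapler [ 0.692 -0.107  0.04 ]
calc [ 0.44  -0.449  0.01 ]
edge [ 0.384 -0.103  0.   ]
cab [ 0.738 -0.228  0.3  ]
tcp top [ 90.44087721 321.15857518] side [212.93220715 266.30803524]
(185, 230) [114  16  78]
(294, 214) [128  10 106]
(353, 182) [105   7 138]
(380, 220) [113   6 162]
(340, 235) [ 33  31 157]
(230, 200) [ 33  31 158]
(265, 190) [ 20  45 113]
```

View pics/crop0.png

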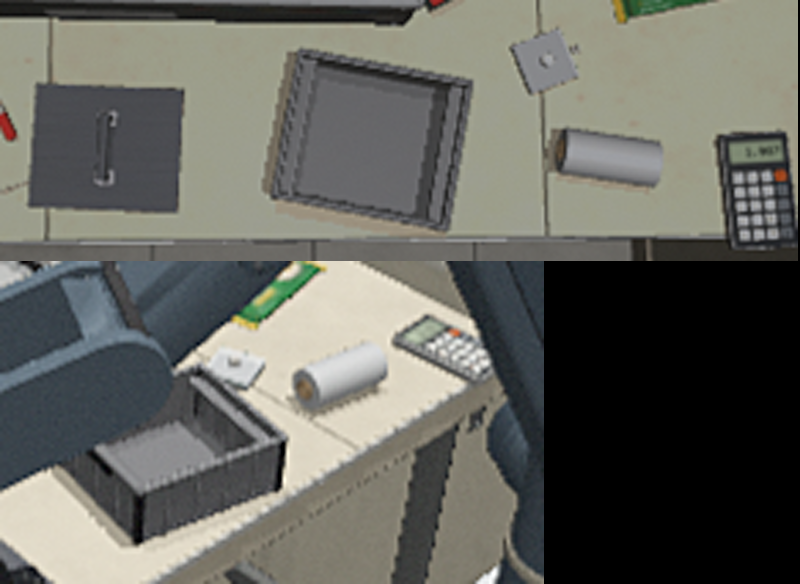

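The crop shows the tote rim corners at about (269,183), (331,194), (322,249), (258,237) in full-image pixels. The bar runs along image rows on the divider, the sled's hook points right (towards -y), and the roll lies nearly along y.

```bash
cat >> h.py <<'E'
def rect(c,roi,z,k=4,smax=22,vmax=255,vmin=0,open_=0):
    x0,y0,x1,y1=roi; im=cv2.resize(c['color'][y0:y1,x0:x1],None,fx=k,fy=k,interpolation=cv2.INTER_CUBIC)
    h=cv2.cvtColor(im,cv2.COLOR_BGR2HSV); m=((h[...,1]<smax)&(h[...,2]<=vmax)&(h[...,2]>=vmin)).astype(np.uint8)
    m=cv2.morphologyEx(m,cv2.MORPH_CLOSE,np.ones((9,9)))
    if open_: m=cv2.morphologyEx(m,cv2.MORPH_OPEN,np.ones((open_,open_)))
    cs,_=cv2.findContours(m,cv2.RETR_EXTERNAL,cv2.CHAIN_APPROX_NONE); q=max(cs,key=cv2.contourArea)[:,0]
    w=np.array([onz(c,x0+(u+.5)/k-.5,y0+(v+.5)/k-.5,z)[:2] for u,v in q])
    (cx,cy),(a,b),th=cv2.minAreaRect((w*1000).astype(np.float32)); return np.array([cx,cy,a,b,th]),w*1000
E
python3 - <<'E'
from h import *
t=ld('top')
print('cam',np.round(ray(t,0,0)[0],3))
for n,roi,z,kw in [('div',(165,190,235,247),.005,{}),('tote',(250,178,338,250),.08,{}),('sled',(342,172,376,204),.012,dict(open_=17)),('roll',(355,206,408,240),.0275,{})]:
    for sm in (15,18,22): print(n,sm,np.round(rect(t,roi,z,smax=sm,**kw)[0],1))
def cr(u,v,z): return np.round(onz(t,160+(u+.5)/2.75-.5,165+(v+.5)/2.75-.5,z)*1000,1)
print('bar ends',cr(111,114,.035),cr(103,182,.035))
print('knob',cr(547,61,.024),'hook',cr(575,48,.006))
print('tote corners',*[cr(*p,.08) for p in((300,50),(472,80),(445,230),(270,197))])
print('roll corners',*[cr(*p,.0275) for p in((566,129),(662,141),(658,188),(556,174))])
E
```

```text
cam [0.408 0.124 1.402]
div 15 [496.  331.8 180.  149.6  87.2]
div 18 [495.6 331.5 180.8 150.5  87.2]
div 22 [495.9 331.8 181.6 151.3  87.2]
tote 15 [499.1  15.7 206.2 175.2  78.7]
tote 18 [497.7  15.7 206.8 178.7  78.9]
tote 22 [497.7  15.3 208.1 179.4  78.9]
sled 15 [ 596.9 -203.5   63.5   70.1   20.6]
sled 18 [ 596.8 -203.5   64.1   70.6   20.3]
sled 22 [ 597.1 -204.2   64.6   72.3   19.7]
roll 15 [ 477.9 -270.7  124.5   54.1   80.9]
roll 18 [ 477.9 -270.7  124.7   54.2   80.9]
roll 22 [ 478.  -270.6  126.1   55.6   81.1]
bar ends [533.6 321.6  35. ] [453.4 330.2  35. ]
knob [ 593.6 -200.8   24. ] hook [ 611.7 -239.8    6. ]
tote corners [601.6  97.4  80. ] [ 564.8 -100.3   80. ] [394.1 -64.3  80. ] [433.1 133.5  80. ]
roll corners [ 511.2 -219.3   27.5] [ 495.9 -332.8   27.5] [ 440.3 -325.1   27.5] [ 458.  -205.1   27.5]
```

Measured: divider (496,332) mm, yaw -2.8°. Tote (498,16), yaw -11°. Sled knob (595,-202), yaw about 20.5°. Roll (478,-270), axis at 81°. Sizes agree with the given ones. Fetch the roll first.

>>> jog_arm --pt "24.4 -25.9 0" --pt "24.4 -25.9 0" --pt "24.4 -25.9 0" --pt "24.4 -25.9 0" --pt "24.4 -25.9 0" --pt "24.4 -25.9 0" --pt "27.2 -86 -7" --pt "27.2 -86 -7" --pt "27.2 -86 -7" --pt "27.2 -86 -7" --pt "27.2 -86 -7" --pt "27.2 -86 -7" --turn '[-10, -20, -30, -40, -50, -60, -70, -80, -80, -80, -80, -80]' --grip '[0, 0, 0, 0, 0, 0, 0, 0, 0, 0, 0, 0]'

```text
time_s: 1.6
position: [0.467, -0.0429, 0.1789]
tcp_rot: [[0.161, 0.987, 0.0], [0.987, -0.161, 0.0], [0.0, 0.0, -1.0]]
force: [0.4, -0.3, 0.5]
opening: 1.0
grasp_force: 0.0
```

>>> jog_arm --pt "0 0 0" --pt "0 0 0" --turn '[0, 0]' --grip '[0, 0]'

```text
time_s: 1.85
position: [0.4666, -0.0408, 0.1789]
tcp_rot: [[0.162, 0.987, -0.001], [0.987, -0.162, 0.001], [0.001, -0.002, -1.0]]
force: [0.3, 0.2, -0.6]
opening: 0.998
grasp_force: 0.0
```

>>> jog_arm --pt "1.1 -22.9 -6.9" --pt "1.1 -22.9 -6.9" --pt "1.1 -22.9 -6.9" --pt "1.1 -22.9 -6.9" --pt "1.1 -22.9 -6.9" --pt "1.1 -22.9 -6.9" --pt "1.1 -22.9 -6.9" --turn '[0.2, 0.2, 0.2, 0.2, 0.2, 0.2, 0.2]' --grip '[0, 0, 0, 0, 0, 0, 0]'

```text
time_s: 2.72
position: [0.4784, -0.2675, 0.1106]
tcp_rot: [[0.154, 0.988, -0.0], [0.988, -0.154, 0.001], [0.001, -0.001, -1.0]]
force: [0.1, -0.1, 1.0]
opening: 1.003
grasp_force: 0.0
```

Run:
```python
from h import *
c=grab('side'); t=grab('top')
b=cv2.resize(c['color'][125:275,150:390],None,fx=3.3,fy=3.3,interpolation=cv2.INTER_CUBIC); cv2.imwrite('pics/side1.png',b)
s=read_state();print(s['position'],s['tcp_rot'][:,1],s['joint_positions'])
# predicted tote rim corners in crop px
th=np.radians(-11);R=np.array([[np.cos(th),-np.sin(th)],[np.sin(th),np.cos(th)]])
for a,b_ in((85,100),(85,-100),(-85,-100),(-85,100)):
    p=R@[a,b_]+[498.3,16.3]; print((proj(c,[p[0]/1e3,p[1]/1e3,.08])-[150,125])*3.3)
th=np.radians(-2.8);R=np.array([[np.cos(th),-np.sin(th)],[np.sin(th),np.cos(th)]])
for a,b_ in((75,90),(75,-90),(-75,-90),(-75,90)):
    p=R@[a,b_]+[496,331.8]; print((proj(c,[p[0]/1e3,p[1]/1e3,.005])-[150,125])*3.3)
```

```text
[ 0.47853615 -0.26824837  0.11073232] [ 9.87961116e-01 -1.54702368e-01  1.01517488e-04] [-4.09497742e+01  3.35158209e+01  9.88461267e+01  6.96694468e-03
  4.76344130e+01 -3.20549339e+01]
[323.36157203 161.5550634 ]
[460.27553083 114.25049591]
[543.61712583 185.39016184]
[401.72338601 239.06341204]
[124.05337571 338.3224703 ]
[253.15784628 273.16005876]
[335.43710839 341.96837449]
[203.72339924 414.49378214]
```

View pics/side1.png

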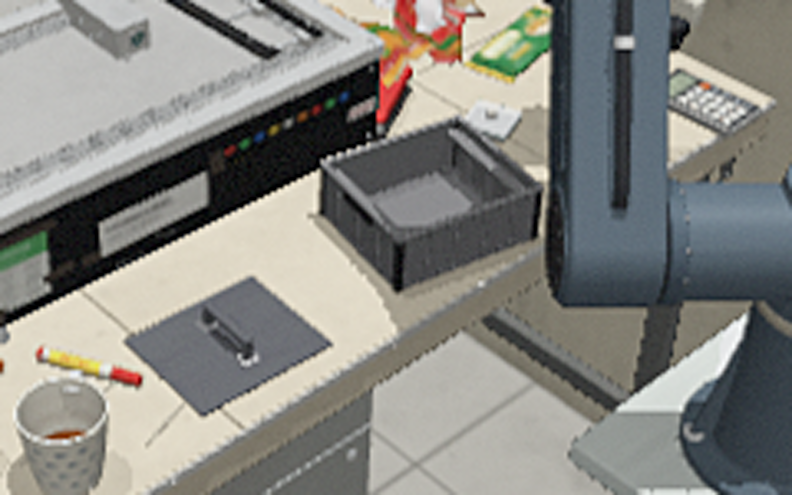

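The side view confirms the tote rim corners at (322,158), (458,120), (541,183), (400,241) and the divider corners. Both match the predictions within about 2 mm. Lower onto the roll and grip.

>>> jog_arm --pt "0 -0.2 -5" --pt "0 -0.2 -8" --pt "0 -0.2 -9.9" --pt "0 -0.2 -9.9" --pt "0 -0.2 -9.9" --pt "0 -0.2 -9.9" --pt "0 -0.2 -9.9" --pt "0 -0.2 -9.9" --pt "0 -0.2 -9.9" --pt "0 -0.2 -9.9" --turn '[0, 0, 0, 0, 0, 0, 0, 0, 0, 0]' --grip '[0, 0, 0, 0, 1, 1, 1, 1, 1, 1]'

```text
time_s: 4.08
position: [0.4785, -0.2722, 0.0117]
tcp_rot: [[0.157, 0.988, 0.001], [0.988, -0.157, -0.001], [-0.0, 0.001, -1.0]]
force: [0.2, 0.7, 4.1]
opening: 0.624
grasp_force: 30.0
```

>>> jog_arm --pt "0 0 5" --pt "0 0 10" --pt "0 0 15" --pt "0.5 6 15" --pt "1 12 15" --pt "1.5 18 15" --pt "2 24 15" --pt "2 28.9 15" --pt "2 28.9 15" --pt "2 28.9 15" --pt "2 28.9 10" --turn '[0, 0, 0, 0, -2, -2, -2, -2, -2, -2, -2]' --grip '[1, 1, 1, 1, 1, 1, 1, 1, 1, 1, 1]'

```text
time_s: 5.45
position: [0.5026, 0.0149, 0.1135]
tcp_rot: [[0.193, 0.981, 0.011], [0.981, -0.193, -0.002], [-0.0, 0.011, -1.0]]
force: [0.8, -1.0, -2.4]
opening: 0.625
grasp_force: 30.0
```

Run:
```python
from h import *
s=read_state();print(s['position'],s['tcp_rot'][:,1],s['joint_positions'],s['force'])
```

```text
[0.50259145 0.01487896 0.11346645] [ 0.9811217  -0.19306649  0.01120418] [-1.10469014e+01  3.05146973e+01  1.05735459e+02 -2.57846548e-02
  4.31079064e+01  1.04421092e-01] [ 0.79585939 -0.95553714 -2.37994435]
```

>>> jog_arm --pt "0 0 0" --pt "0 0 -3" --pt "0 0 -6" --pt "0 0 -8" --pt "0 0 -9" --pt "0 0 -9.3" --pt "0 0 -9.3" --turn '[0, 0, 0, 0, 0, 0, 0]' --grip '[1, 1, 1, 1, 1, 1, 1]'

```text
time_s: 6.32
position: [0.4989, 0.0167, 0.0189]
tcp_rot: [[0.192, 0.981, 0.001], [0.981, -0.192, -0.0], [0.0, 0.001, -1.0]]
force: [0.3, -0.0, -0.2]
opening: 0.623
grasp_force: 30.0
```

>>> jog_arm --pt "0 0 -0.1" --pt "0 0 -0.1" --pt "0 0 -0.1" --pt "0 0 -0.1" --pt "0 0 -0.1" --pt "0 0 2" --pt "0 0 6" --pt "0 0 11" --pt "0 0 16" --turn '[0, 0, 0, 0, 0, 0, 0, 0, 0]' --grip '[0, 0, 0, 0, 0, 0, 0, 0, 0]'

```text
time_s: 7.45
position: [0.4978, 0.0171, 0.1795]
tcp_rot: [[0.192, 0.981, -0.001], [0.981, -0.192, 0.0], [0.0, -0.001, -1.0]]
force: [0.5, -0.5, -1.0]
opening: 0.999
grasp_force: 0.0
```

>>> jog_arm --pt "0 5 0" --pt "0 10 0" --pt "0 15 0" --pt "-0.3 20 0" --pt "-0.3 25 0" --pt "-0.3 29 0" --pt "-0.3 31.5 0" --pt "-0.3 31.5 0" --pt "-0.3 31.5 -3" --pt "-0.3 31.5 -6" --pt "-0.3 31.5 -9" --pt "-0.3 31.5 -9" --turn '[9, 18, 27, 36, 45, 54, 63, 72, 81, 90, 98.2, 98.2]' --grip '[0, 0, 0, 0, 0, 0, 0, 0, 0, 0, 0, 0]'

```text
time_s: 8.95
position: [0.4931, 0.331, 0.0859]
tcp_rot: [[-0.999, 0.051, -0.006], [0.051, 0.999, -0.003], [0.006, -0.003, -1.0]]
force: [-0.2, -0.7, 0.5]
opening: 1.0
grasp_force: 0.0
```

Run:
```python
from h import *
s=read_state();print(s['position'],s['tcp_rot'][:,1],s['joint_positions'],s['force'])
t=grab('top')
b=cv2.resize(t['color'][165:260,160:420],None,fx=3,fy=3,interpolation=cv2.INTER_CUBIC); cv2.imwrite('pics/top2.png',b)
```

```text
[0.49308307 0.33103394 0.08588656] [ 0.0512863   0.99868008 -0.00279633] [ 2.31039240e+01  3.84153652e+01  9.27096059e+01 -6.47142133e-04
  4.92389366e+01 -6.39554054e+01] [-0.15138604 -0.71912063  0.46442925]
```

View pics/top2.png

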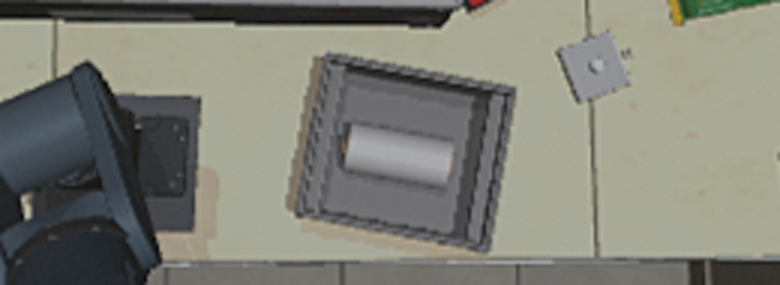

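The roll lies in the tote at about (397,157) in the crop, clear of both ledges. Grip the divider bar.

>>> jog_arm --pt "0 0 0" --pt "0 0 -3" --pt "0 0 -6" --pt "0 0 -7.7" --pt "0 0 -7.7" --pt "0 0 -7.7" --pt "0 0 -7.7" --pt "0 0 -7.7" --pt "0 0 -7.7" --pt "0 0 -7.7" --pt "0 0 -7.7" --pt "0 0 -7.7" --turn '[0, 0, 0, 0, 0, 0, 0, 0, 0, 0, 0, 0]' --grip '[0, 0, 0, 0, 0, 1, 1, 1, 1, 1, 1, 1]'

```text
time_s: 10.5
position: [0.4952, 0.332, 0.0111]
tcp_rot: [[-0.999, 0.05, -0.0], [0.05, 0.999, -0.0], [0.0, -0.0, -1.0]]
force: [-0.1, -0.3, 0.3]
opening: 0.291
grasp_force: 0.0
```

Run:
```python
from h import *
s=read_state();print(s['position'],s['tcp_rot'][:,1],s['force'],s['opening'],s['grasp_force'])
```

```text
[0.4952285  0.33199726 0.0111454 ] [ 4.95286269e-02  9.98772703e-01 -4.75298349e-05] [-0.06026502 -0.26305464  0.32216387] 0.2914124019786681 0.0
```

>>> jog_arm --pt "0 0 0" --pt "0 0 0" --pt "0 0 0" --pt "0 0 0" --pt "0 0 2" --pt "0 0 5" --pt "0 0 9" --pt "0 0 13" --turn '[0, 0, 0, 0, 0, 0, 0, 0]' --grip '[1, 1, 1, 1, 1, 1, 1, 1]'

```text
time_s: 11.5
position: [0.4949, 0.3318, 0.1433]
tcp_rot: [[-0.999, 0.05, 0.0], [0.05, 0.999, -0.0], [-0.0, -0.0, -1.0]]
force: [-0.5, -0.4, -1.4]
opening: 0.138
grasp_force: 30.0
```

>>> jog_arm --pt "0.2 -4 0" --pt "0.2 -8 0" --pt "0.2 -12 0" --pt "0.2 -16 0" --pt "0.2 -20 0" --pt "0.2 -24 0" --pt "0.2 -28 0" --pt "0.2 -31.6 0" --pt "0.2 -31.6 0" --pt "0.2 -31.6 0" --pt "0.2 -31.6 0" --turn '[0, -1, -2, -3, -4, -5, -6, -7, -8.2, -8.2, -8.2]' --grip '[1, 1, 1, 1, 1, 1, 1, 1, 1, 1, 1]'

```text
time_s: 12.88
position: [0.497, 0.017, 0.1415]
tcp_rot: [[-0.982, 0.19, 0.0], [0.19, 0.982, 0.0], [-0.0, 0.0, -1.0]]
force: [-1.0, 0.3, -2.1]
opening: 0.129
grasp_force: 30.0
```

Run:
```python
from h import *
s=read_state();print(s['position'],s['tcp_rot'][:,1],s['force'],s['opening'],s['grasp_force'])
c=grab('side');t=grab('top')
b=cv2.resize(c['color'][125:225,210:340],None,fx=4,fy=4,interpolation=cv2.INTER_CUBIC)
a=cv2.resize(t['color'][170:255,240:340],None,fx=4,fy=4,interpolation=cv2.INTER_CUBIC)
im=np.zeros((400,800,3),np.uint8); b=b[:, :400]; im[:400,:400]=b; im[:340,400:800]=a
cv2.imwrite('pics/mid.png',im)
th=np.radians(-11);R=np.array([[np.cos(th),-np.sin(th)],[np.sin(th),np.cos(th)]])
for a,b_ in((75,90),(75,-90),(-75,-90),(-75,90)):
    p=(R@[a,b_]+[498.3,16.3])/1e3; q=[p[0],p[1],s['position'][2]-.011]; print((proj(c,q)-[210,125])*4,(proj(t,q)-[240,170])*4+[400,0])
```

```text
[0.49700516 0.01699138 0.14152635] [1.89977479e-01 9.81788432e-01 1.77518741e-04] [-1.02396922  0.25287679 -2.13112547] 0.12918478981719694 29.99999715015292
[166.95932373 156.04250376] [525.69340213  57.97897339]
[318.97472298 104.8518397 ] [758.38094366 100.45321997]
[409.54668246 180.25029569] [726.33444024 295.93909123]
[252.59081987 237.58816674] [490.15885446 252.12795477]
```

View pics/mid.png

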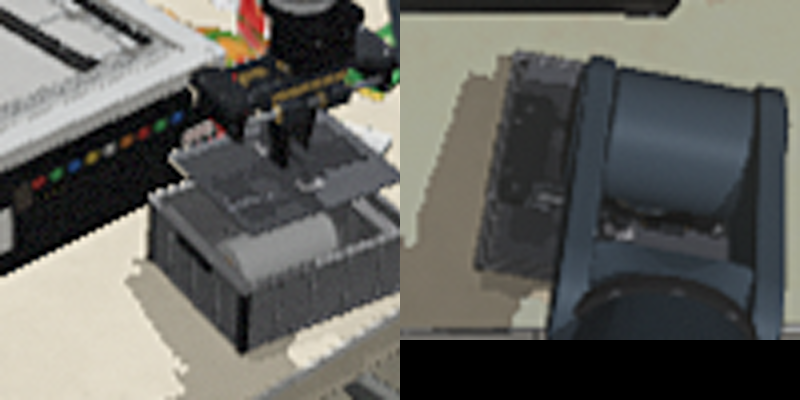

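The divider is held level above the tote, its left corner at (170,160) in the crop where predicted. The roll is visible below it. Lower carefully.

>>> jog_arm --pt "0 0 -2.5" --pt "0 0 -4.5" --pt "0 0 -5" --pt "0 0 -5.4" --pt "0 0 -5.8" --pt "0 0 -5.8" --turn '[0, 0, 0, 0, 0, 0]' --grip '[1, 1, 1, 1, 1, 1]'

```text
time_s: 13.72
position: [0.4974, 0.016, 0.0834]
tcp_rot: [[-0.982, 0.191, 0.0], [0.191, 0.982, -0.0], [-0.0, -0.0, -1.0]]
force: [0.0, -0.7, -2.3]
opening: 0.133
grasp_force: 30.0
```

Underside is at about 72 mm, inside the rim, with no contact force. Continue down to the ledges.

>>> jog_arm --pt "0 0 -0.3" --pt "0 0 -0.5" --pt "0 0 -0.7" --pt "0 0 -0.7" --turn '[0, 0, 0, 0]' --grip '[1, 1, 1, 1]'

```text
time_s: 14.22
position: [0.4973, 0.016, 0.0762]
tcp_rot: [[-0.981, 0.192, 0.0], [0.192, 0.981, -0.0], [-0.0, -0.0, -1.0]]
force: [0.6, 0.6, -2.2]
opening: 0.137
grasp_force: 30.0
```

>>> jog_arm --pt "0 0 -0.1" --pt "0 0 -0.15" --pt "0 0 -0.15" --turn '[0, 0, 0]' --grip '[1, 1, 1]'

```text
time_s: 14.6
position: [0.4973, 0.016, 0.0761]
tcp_rot: [[-0.982, 0.191, 0.001], [0.191, 0.982, -0.0], [-0.001, -0.0, -1.0]]
force: [-2.9, 0.7, 9.5]
opening: 0.132
grasp_force: 30.0
```

>>> jog_arm --pt "0 0 0.1" --pt "0 0 0.1" --pt "0 0 0.1" --pt "0 0 0.1" --pt "0 0 0.1" --pt "0 0 0.1" --pt "0 0 3" --pt "0 0 7" --pt "0 0 11" --turn '[0, 0, 0, 0, 0, 0, 0, 0, 0]' --grip '[0, 0, 0, 0, 0, 0, 0, 0, 0]'

```text
time_s: 15.72
position: [0.4969, 0.0161, 0.1856]
tcp_rot: [[-0.981, 0.192, -0.001], [0.192, 0.981, 0.0], [0.001, -0.0, -1.0]]
force: [0.2, -0.5, 0.1]
opening: 0.986
grasp_force: 0.0
```

>>> jog_arm --pt "-1 -5 0" --pt "-2 -10 0" --pt "-3 -15 0" --pt "-4 -20 0" --pt "-4 -25 0" --pt "-4 -30 0" --pt "-4 -33 0" --pt "-4 -33 0" --turn '[-8, -16, -24, -32, -40, -48, -56, -58.5]' --grip '[0, 0, 0, 0, 0, 0, 0, 0]'

```text
time_s: 16.73
position: [0.4573, -0.317, 0.1846]
tcp_rot: [[-0.345, 0.939, 0.001], [0.939, 0.345, -0.001], [-0.002, 0.0, -1.0]]
force: [-0.2, 0.8, -0.2]
opening: 0.999
grasp_force: 0.0
```

Run:
```python
from h import *
s=read_state();print(s['position'],s['tcp_rot'][:,1],s['joint_positions'])
c=grab('side');t=grab('top')
b=cv2.resize(c['color'][130:220,235:335],None,fx=4,fy=4,interpolation=cv2.INTER_CUBIC)
a=cv2.resize(t['color'][160:255,250:380],None,fx=6,fy=6,interpolation=cv2.INTER_CUBIC)[:,:780]
im=np.zeros((570,780,3),np.uint8); im[:570,:780]=a
cv2.imwrite('pics/top3.png',im); cv2.imwrite('pics/side3.png',b)
print(rect(t,(342,172,376,204),.012,smax=18,open_=17)[0],rect(t,(342,172,376,204),.012,smax=18,open_=25)[0])
```

```text
[ 0.45727388 -0.31702806  0.18459608] [9.38710804e-01 3.44705482e-01 3.97225111e-04] [-4.62305175e+01  2.77114050e+01  9.43662002e+01 -2.13336484e-02
  5.78242406e+01 -6.63829731e+01]
[ 596.43218994 -203.73139954   64.83334351   70.401474     19.70473099] [ 596.52648926 -203.69761658   64.63293457   70.401474     19.70473099]
```

View pics/top3.png

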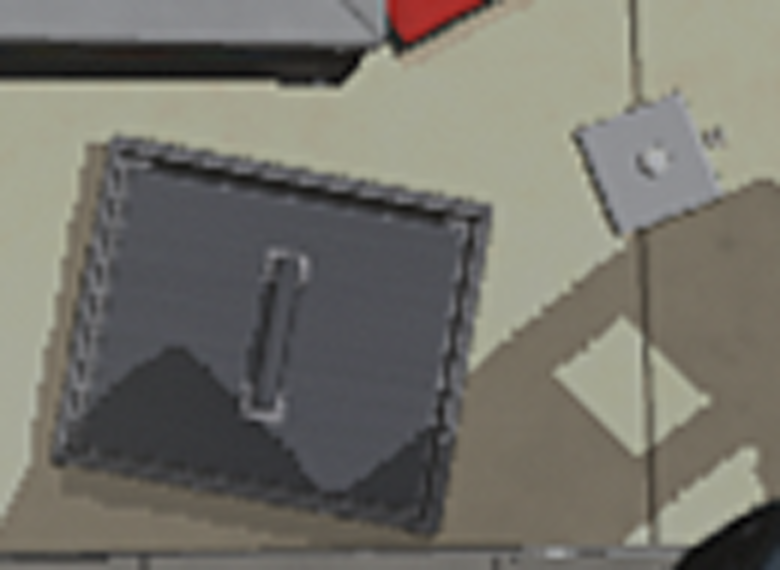

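View pics/side3.png

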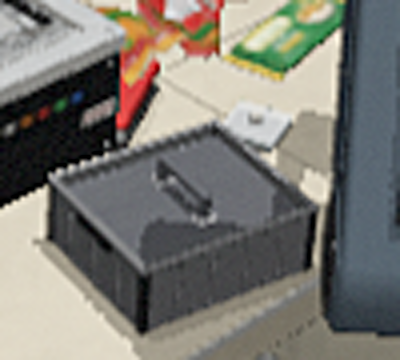

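The divider lies flat in the tote, its plate within all four rims and its bar at crop (275,333). The sled block corners are at (575,132), (680,92), (722,190), (615,235). Fetch the sled by its block sides, with its centre at about (595.5,-200.7) and yaw 20.6°.

>>> jog_arm --pt "4 4 -2" --pt "8 8 -4" --pt "12 11 -6" --pt "13.8 11.6 -9" --pt "13.8 11.6 -12" --pt "13.8 11.6 -14" --pt "13.8 11.6 -14" --pt "13.8 11.6 -16.5" --pt "13.8 11.6 -18.2" --pt "13.8 11.6 -18.2" --turn '[0, 0.4, 0.4, 0.4, 0.4, 0.4, 0.4, 0.4, 0.4, 0.4]' --grip '[0, 0, 0, 0, 0, 0, 0, 0, 0, 0]'

```text
time_s: 18.08
position: [0.5944, -0.1978, 0.0021]
tcp_rot: [[-0.356, 0.935, -0.002], [0.935, 0.356, 0.001], [0.002, -0.001, -1.0]]
force: [0.2, 0.6, 0.7]
opening: 0.998
grasp_force: 0.0
```

>>> jog_arm --pt "0 0 0" --pt "0 0 0" --pt "0 0 0" --pt "0 0 0" --pt "0 0 0" --pt "0 0 0" --turn '[0, 0, 0, 0, 0, 0]' --grip '[1, 1, 1, 1, 1, 1]'

```text
time_s: 18.82
position: [0.5959, -0.1982, 0.0034]
tcp_rot: [[-0.356, 0.934, 0.002], [0.934, 0.356, -0.001], [-0.001, 0.001, -1.0]]
force: [0.7, 2.0, 5.8]
opening: 0.717
grasp_force: 30.0
```

>>> jog_arm --pt "0 0 3" --pt "0 0 7" --pt "0 0 11" --pt "0 0 15" --pt "-3 5 15" --pt "-6 10 15" --pt "-9 15 15" --pt "-10.5 17.5 15" --pt "-10.5 17.5 15" --pt "-10.5 17.5 15" --pt "-10.5 17.5 15" --turn '[0, 0, 0, 0, -8, -16, -24, -31.8, -31.8, -31.8, -31.8]' --grip '[1, 1, 1, 1, 1, 1, 1, 1, 1, 1, 1]'

```text
time_s: 20.2
position: [0.4912, -0.0241, 0.1525]
tcp_rot: [[0.19, 0.982, 0.001], [0.982, -0.19, -0.0], [-0.0, 0.001, -1.0]]
force: [-0.1, 0.3, -3.0]
opening: 0.72
grasp_force: 30.0
```

Run:
```python
from h import *
s=read_state();print(s['position'],s['tcp_rot'][:,1],s['opening'],s['force'])
c=grab('side')
b=cv2.resize(c['color'][110:210,225:345],None,fx=4,fy=4,interpolation=cv2.INTER_CUBIC);cv2.imwrite('pics/side4.png',b)
```

```text
[ 0.49120101 -0.02413159  0.15253279] [ 9.81730014e-01 -1.90277806e-01  7.32389301e-04] 0.7195230147709711 [-0.06553779  0.28752747 -2.95873386]
```

View pics/side4.png

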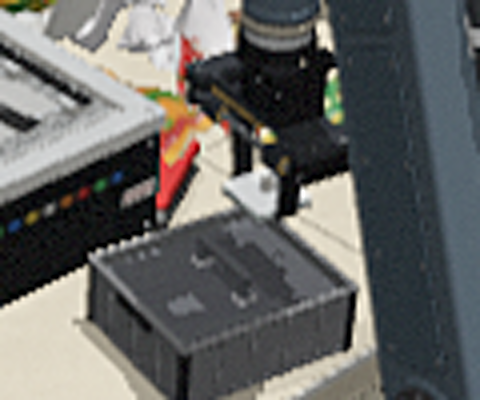

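The sled hangs level at about (265,195) in the crop, above the tote's -y half. Lower it.

>>> jog_arm --pt "0 0.1 -3" --pt "0 0.1 -5" --pt "0 0.1 -6.5" --pt "0 0.1 -7.2" --pt "0 0.1 -7.6" --pt "0 0.1 -7.9" --pt "0 0.1 -7.9" --turn '[0, 0, 0, 0, 0, 0, 0]' --grip '[1, 1, 1, 1, 1, 1, 1]'

```text
time_s: 21.12
position: [0.4905, -0.0221, 0.0739]
tcp_rot: [[0.19, 0.982, 0.0], [0.982, -0.19, -0.0], [-0.0, 0.001, -1.0]]
force: [-0.7, 0.1, -1.9]
opening: 0.72
grasp_force: 30.0
```

>>> jog_arm --pt "0 0 -0.1" --pt "0 0 -0.1" --turn '[0, 0]' --grip '[1, 1]'

```text
time_s: 21.38
position: [0.4906, -0.0221, 0.0734]
tcp_rot: [[0.19, 0.982, 0.001], [0.982, -0.19, -0.0], [-0.0, 0.001, -1.0]]
force: [-1.6, -1.0, 3.6]
opening: 0.717
grasp_force: 30.0
```

Contact. Release, retreat and look.

>>> jog_arm --pt "0 0 0" --pt "0 0 0" --pt "0 0 0" --pt "0 0 0" --pt "0 0 0" --pt "0 0 3" --pt "0 0 7" --pt "0 0 12" --pt "-2 -6 12" --pt "-3 -12 12" --pt "-3 -18 12" --pt "-3 -24 12" --turn '[0, 0, 0, 0, 0, 0, 0, 0, 0, 0, 0, 0]' --grip '[0, 0, 0, 0, 0, 0, 0, 0, 0, 0, 0, 0]'

```text
time_s: 22.88
position: [0.4598, -0.2638, 0.1929]
tcp_rot: [[0.19, 0.982, 0.0], [0.982, -0.19, 0.0], [0.0, 0.0, -1.0]]
force: [0.8, -0.5, 0.2]
opening: 0.998
grasp_force: 0.0
```

>>> jog_arm --pt "0 -5 0" --pt "0 -8 0" --pt "0 -8 0" --pt "0 -8 0" --turn '[0, 0, 0, 0]' --grip '[0, 0, 0, 0]'

```text
time_s: 23.38
position: [0.4597, -0.3407, 0.1923]
tcp_rot: [[0.19, 0.982, -0.001], [0.982, -0.19, 0.002], [0.002, -0.001, -1.0]]
force: [-0.3, -0.6, 0.7]
opening: 1.005
grasp_force: 0.0
```

Run:
```python
from h import *
s=read_state();print(s['position'],s['force'],s['time_s'])
c=grab('side');t=grab('top')
a=cv2.resize(t['color'][175:255,250:345],None,fx=4.2,fy=4.2,interpolation=cv2.INTER_CUBIC)
b=cv2.resize(c['color'][130:220,235:335],None,fx=4,fy=4,interpolation=cv2.INTER_CUBIC)
im=np.zeros((360,800,3),np.uint8); im[:336,:399]=a; im[:,400:]=b; cv2.imwrite('pics/end.png',im)
```

```text
[ 0.45971314 -0.3407041   0.19229143] [-0.29277616 -0.6017233   0.70801702] 23.375
```

View pics/end.png

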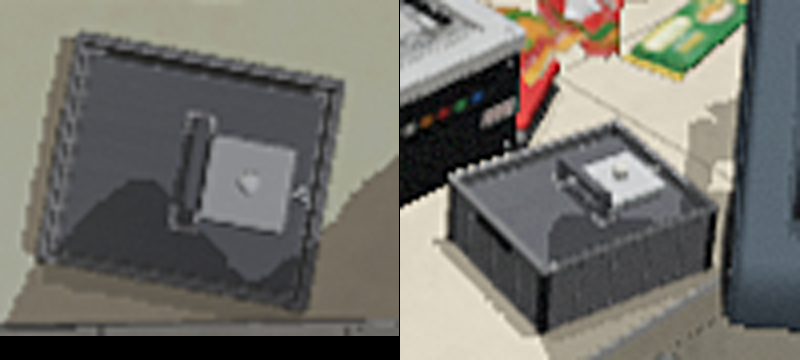

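The sled lies flat beside the bar, knob up at (250,182), with its hook inside the rim at (305,193). Everything is seated.

```bash
python3 -c "
from rig import *
print(hand_in())"
```

```text
the job is handed in; nothing more can be done
None
```

I packed the roll, divider and sled into the tote in that order, releasing each before fetching the next, and handed the job in at about 23 s; the last pictures show the divider flat on the ledges with its bar up and the sled flat beside it, knob up.

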